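# Hang the white dial on the inspection hook, face outward

### The job

Take the carrier with the white dial out of the rack and hang it by its slot on the red hook of the inspection stand, so that the white printed face looks outward, away from the stand's post, and the carrier hangs straight. Let go of it, and leave the black and the brass dials standing in the rack.

Things in the scene. Friction and masses are not known exactly. Their poses are not given: they have to be found in the camera images.
- white_dial_centre (a point): Centre of the white dial's upright carrier plate, 142 tall, 56 wide, 10 mm thick, 80 g; white printed front, blue back (also seen on its top edge). x: out of the white face, y: width, z: up. Heights from this centre, mm: -71 lower edge; -13 to 23 the through slot it hangs by, 34 wide; 23 to 35 crosspiece, 50 wide; 35 to 71 grip tab, 24 wide. Grip only the tab, fingertips above 35.
- hook (a point): Red flat hook of the fixed steel stand. Point: top of the level arm, mid-width, at the inner side of the upturned tip, 140 mm above the table. x: outward, from post to tip; z: up. Arm 14 mm wide, 5 thick, from post (x = -60 mm) to tip (x = 0 to 5), which rises 10 above the arm. Post 20 wide, no higher than the arm. The slot's upper edge rests on the arm between post and tip.
- black_dial_centre (a point): Centre of the black dial's carrier (black front, blue back), a bystander: shape, size and axes as the white one's. The three stand in random order in a grey rack, in bays side by side 85 mm apart along y, facing the same way, lower edge 8 mm above the table in a groove 16 mm deep, and lift straight out.
- brass_dial_centre (a point): Centre of the brass-coloured dial's carrier (brass front, blue back), a bystander: shape, size and axes as the white one's, in the same rack.

How it is judged:
By the outcome, as a careful person would: the job done as asked, in the order asked, and still so for the second after the job is handed in, with the robot touching nothing.
It also fails if it takes over 42 s, if anything falls off the work surface, if the arm or the gripper's body presses on something with over 40 N, if the wrist force passes 120 N, or if a joint passes its speed limit or range.

### The arm

A 6-joint arm with a two-finger parallel gripper is mounted at the origin on the work surface. World frame = base frame: x ahead of the robot, y to its left, z up, the work surface at z = 0. Lengths are in m, angles in degrees, forces in N, time in s.
With the tool pointing down it reaches from about 0.375 to 0.9 m from the base axis. Payload 3.1 kg.
Tool frame: the origin (TCP) lies on the centre line of the jaws, within the pads' length; the fingertips stand 25 mm ahead of it and the grasp point (between the pads) lies 6 mm ahead of it; z points along the fingers, y is the line along which they close (so a half turn about z gives the same grasp; the last joint's range is limited). The gripper opens to 87 mm and grips with 3 to 60 N. Pads are 19 mm wide; open, the fingers measure 117 mm over their backs; the gripper's body (75 mm by 190 mm) begins 51 mm behind the grasp point.
Start: joints at [56.637, 30.224, 82.088, -0, 67.689, -10.227], TCP at [0.246, 0.575, 0.219] pointing down, gripper open.
Joint ranges: [-176.69, 176.69], [-43.24, 126.21], [12.49, 139.97], [-82, 262], [0, 151.66], [-163.58, 163.58]. Speed limits (degrees/s): [159.86, 159.86, 180, 180, 180, 180].

### API

Orientations are given as a 3x3 rotation matrix whose columns are the frame's x, y, z axes.
In Python, from rig import bot, cams, models gives the robot as it stands. The module is installed in compiled form; this text tells all that it offers.
- The arm moves only by the shell command python3 -m handwheel 'ROWS' [OPENING]. ROWS is JSON, a list of rows, each a list of 6 numbers: the shift along the world's x, y, z each as a share of 1 m, from -1 to 1, then the turn, a rotation vector about the world's x, y, z each as a share of 2 rad, from -1 to 1. In form: [[dx, dy, dz, wx, wy, wz], ...]. A call has exactly 8 rows; each row is the pose to reach, as a shift and turn from the pose commanded when the call began; what a row does not reach only later rows make up. A row lasts 1/12 s, in which the tool goes at most 41.7 mm and 7.16 degrees, less where a joint would pass 70% of its speed; a pose out of reach is approached as far as the arm can. A call with a number of a shift or a turn outside -1 to 1 is refused whole. A call with a gripper value outside its range is refused whole. OPENING is the opening, from -1 (shut) to 1 (fully open), so that 0 is half open, set as the call begins (- or left out, the last holds). The fingers move at their own pace and stop on an object; the grip force is fixed at half the most. Time passes only in rows, so rows that repeat a pose let the fingers close, or fill a call up. It gives the time, the measured TCP pose, the force, the opening and the grip force at its end, in the units of the state.
- bot.read_state(): the state, without advancing time (a new reading comes with each control period).
- cams.capture(name): name is "scene" or "top"; returns (picture, depth): 420x560x3 uint8, blue, green, red; 420x560 float32, m along the optical axis (not along the pixel's ray), 0 where there is no reading.
- cams.calibration(name): a dict with "mtx" (3x3 intrinsics, pixels), "R" (3x3) and "t" (3): a world point X has camera coordinates R X + t. Camera axes: x right, y down, z forward; pixel columns grow to the right and rows downward; lengths in m; the calibration is good to about 2 mm. A picture is of the moment at which its call begins. calibration takes no time and is no camera call.
- bot.hand_in(): hands the job in; it is judged then, once.
Trained networks look in the newest picture that a camera, given by its name, has taken for a name from the list of things; names that differ only in an ending like _2 or _b are one class to them, and where a whole thing is asked for, a point or a joint stands for the part that bears it (a point fixed in the world has none). Each returns a list of dicts, best first, with "conf" (0 to 1); they miss things now and then, are a little off and sometimes report something else, mostly with a low value. They report only what shows in the picture. A call takes as long as a camera call.
- models.spot_in(query, camera): "position" ([column, row] in pixels, amid what is visible of it).
- models.tip_of(query, camera): "position" ([column, row] in pixels: a listed point, or the origin of a listed thing).
The state is a dict: "time_s": time; "joint_positions": joint angles; "qvel": joint speeds; "tau": joint torques, N m; "position": TCP position; "tcp_rot": TCP orientation; "force": force on the tool from outside, world axes, zero at the start; "moment": the same for the moment, N m; "opening": opening from 0.0 (shut) to 1.0 (fully open); "grasp_force": force on a finger pad.
Only numpy, scipy, OpenCV 4.12 (cv2) and the standard library are available. Lean on these libraries where they do the work, as an engineer would, in place of code of your own. Each camera call takes 0.05 s, during which the arm holds its last target. There are 200 camera calls.

## Working session

There is one attempt and no reset: what is moved stays moved. The work goes in short steps, Python scripts to look and compute and a shell command to move; the robot and the scene stay as the last step left them, time stands still between calls to the robot, and variables do not carry over. Pictures are saved under pics/ and viewed, at most 10 in all, crops included, and the job is handed in when it is done.

```bash
mkdir -p pics; cat > h.py <<'E'
import numpy as np,cv2
from rig import bot,cams,models
def world(cam,d,u,v,r=1):
    c=cams.calibration(cam);K=np.array(c["mtx"]);R=np.array(c["R"]);t=np.array(c["t"])
    u=np.asarray(u,float);v=np.asarray(v,float)
    z=d[np.round(v).astype(int),np.round(u).astype(int)]
    p=np.stack([(u-K[0,2])/K[0,0]*z,(v-K[1,2])/K[1,1]*z,z],-1)
    return (p-t)@R
E
python3 - <<'E'
from h import *
s=bot.read_state();print(s["time_s"],s["position"],np.round(s["tcp_rot"],3).tolist())
for c in("scene","top"):
    im,d=cams.capture(c);cv2.imwrite(f"pics/{c}0.png",im);np.save(c+"0.npy",d)
    cal=cams.calibration(c);print(c,"cam at",-np.array(cal["R"]).T@np.array(cal["t"]))
    for q in("white_dial_centre","hook","black_dial_centre","brass_dial_centre"):
        for r in models.tip_of(q,c)[:2]:
            u,v=r["position"];print(q,r["conf"],np.round([u,v]),np.round(world(c,d,u,v),3))
E
```

```text
0.0 [0.24514225 0.57411032 0.21846319] [[-0.92, 0.393, -0.001], [0.393, 0.92, -0.002], [0.0, -0.002, -1.0]]
scene cam at [ 0.7654385  -0.33543564  0.77484759]
white_dial_centre 0.56 [222. 284.] [ 0.538 -0.155  0.066]
white_dial_centre 0.18 [236. 244.] [ 0.529 -0.093  0.109]
hook 0.89 [318. 140.] [0.545 0.169 0.138]
black_dial_centre 0.86 [200. 334.] [ 0.558 -0.246  0.064]
brass_dial_centre 0.59 [237. 243.] [ 0.527 -0.089  0.105]
top cam at [ 0.45601387 -0.00511564  0.92824895]
white_dial_centre 0.66 [355. 229.] [ 0.537 -0.169  0.069]
hook 0.72 [392. 221.] [ 0.556 -0.247  0.065]
hook 0.66 [182. 218.] [0.544 0.172 0.151]
brass_dial_centre 0.56 [309. 237.] [ 0.515 -0.071  0.113]
```

View pics/scene0.png

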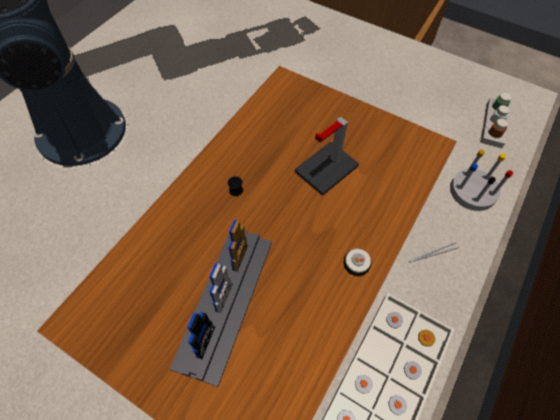

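View pics/top0.png

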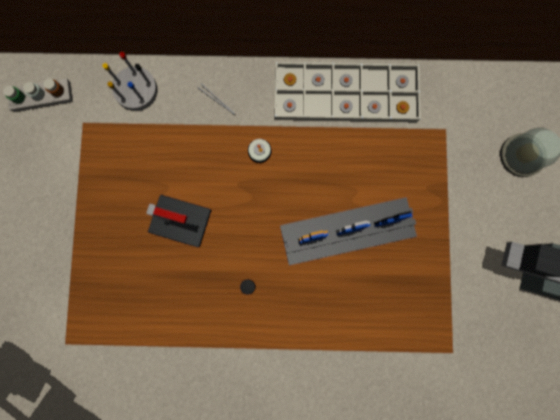

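Scene picture: brass (237,245), white (220,285) and black (200,333) stand in the rack, white faces towards +x. The red hook tip is at (318,138), its post at (342,125); from the top the arm runs from (153,211) to the tip at (185,218). Now I'll measure finely with depth.

```bash
python3 - <<'E'
from h import *
for c in("scene","top"):
    im=cv2.imread(f"pics/{c}0.png").astype(int);d=np.load(c+"0.npy")
    v,u=np.nonzero(d>0);P=world(c,d,u,v);C=im[v,u]
    red=(C[:,2]>130)&(C[:,1]<60)&(C[:,0]<60)&(P[:,2]>.12)&(P[:,2]<.17)&(P[:,1]>.1)&(P[:,1]<.35)
    Q=P[red];e=np.linalg.svd((Q-Q.mean(0))[:,:2])[2][0];s=(Q-Q.mean(0))[:,:2]@e
    print(c,"red n",len(Q),"mean",Q.mean(0).round(4),"dir",e.round(3),"ang",np.degrees(np.arctan2(e[1],e[0])).round(1),"ends",(Q[:,:2].mean(0)+e*s.min()).round(3),(Q[:,:2].mean(0)+e*s.max()).round(3),"z pct",np.percentile(Q[:,2],[5,50,95]).round(4))
    pst=(P[:,2]>.1)&(P[:,2]<.16)&(P[:,1]>.1)&(P[:,1]<.35)&(P[:,0]>.45)&(P[:,0]<.65)&~red
    print(" nonred near hook",pst.sum(),P[pst].mean(0).round(3))
    T=(P[:,2]>.045)&(P[:,2]<.17)&(P[:,1]<-.03)&(P[:,1]>-.32)&(P[:,0]>.45)&(P[:,0]<.62)
    T0=P[T];e=np.linalg.svd((T0-T0.mean(0))[:,:2])[2][0]
    e*=np.sign(e[1]);n=np.array([e[1],-e[0]]);print(" rack all n",T.sum(),"ydir",e.round(3),"yaw",np.degrees(np.arctan2(n[1],n[0])).round(2),"maxz",np.percentile(T0[:,2],99).round(4))
    for lo,hi in((.045,.10),(.115,.17)):
        W=T0[(T0[:,2]>lo)&(T0[:,2]<hi)]
        a=W[:,:2]@e;h,b=np.histogram(a,bins=np.arange(a.min(),a.max()+.006,.006));print(" ",lo,b[0].round(3),h.tolist())
        _,lab,cen=cv2.kmeans(a.astype(np.float32).reshape(-1,1),3,None,(3,50,1e-5),5,cv2.KMEANS_PP_CENTERS)
        for k in np.argsort(cen.ravel()):
            G=W[lab.ravel()==k];x=G[:,:2]@e;print("  grp n",len(G),"mean",G.mean(0).round(4),"y-range",np.percentile(x,[2,98]).round(4),"n-pct",np.percentile(G[:,:2]@n,[5,50,95]).round(4))
print("rack n/e: from all")
E
```

```text
scene red n 132 mean [0.5528 0.2032 0.1402] dir [-0.261 -0.965] ang -105.1 ends [0.561 0.232] [0.544 0.17 ] z pct [0.1376 0.1396 0.1489]
 nonred near hook 237 [0.561 0.215 0.131]
 rack all n 1951 ydir [-0.237  0.972] yaw 13.68 maxz 0.1511
  0.045 -0.4 [66, 30, 28, 33, 34, 32, 32, 44, 28, 5, 0, 0, 0, 0, 73, 28, 17, 26, 29, 24, 29, 44, 23, 6, 0, 0, 0, 0, 72, 27, 16, 15, 22, 24, 23, 41, 26, 8]
  grp n 332 mean [ 0.5646 -0.248   0.0662] y-range [-0.3998 -0.3468] n-pct [0.4834 0.4916 0.4931]
  grp n 299 mean [ 0.5446 -0.1667  0.0668] y-range [-0.3152 -0.2626] n-pct [0.4834 0.4913 0.4931]
  grp n 274 mean [ 0.5244 -0.0848  0.0675] y-range [-0.2303 -0.1774] n-pct [0.4833 0.491  0.493 ]
  0.115 -0.396 [4, 3, 76, 48, 48, 52, 7, 3, 1, 0, 0, 0, 0, 0, 3, 1, 73, 41, 39, 42, 10, 0, 1, 0, 0, 0, 0, 0, 2, 3, 71, 36, 35, 35, 12, 1]
  grp n 242 mean [ 0.5633 -0.247   0.139 ] y-range [-0.3872 -0.3561] n-pct [0.4827 0.4901 0.4921]
  grp n 210 mean [ 0.5432 -0.1657  0.1396] y-range [-0.3002 -0.2754] n-pct [0.4828 0.4896 0.4921]
  grp n 195 mean [ 0.5232 -0.0841  0.1384] y-range [-0.2167 -0.1908] n-pct [0.
[... 430 characters left out ...]
nge [-0.3927 -0.3444] n-pct [0.4803 0.4819 0.4893]
  grp n 59 mean [ 0.5346 -0.1545  0.0688] y-range [-0.3141 -0.2597] n-pct [0.4802 0.4813 0.4888]
  grp n 49 mean [ 0.5146 -0.0754  0.0667] y-range [-0.2279 -0.1748] n-pct [0.4801 0.4807 0.4887]
  0.115 -0.397 [3, 1, 18, 19, 19, 41, 14, 7, 1, 0, 0, 0, 0, 0, 5, 0, 17, 20, 20, 19, 29, 7, 2, 0, 0, 0, 0, 0, 4, 3, 14, 20, 20, 21, 22, 10, 4]
  grp n 123 mean [ 0.5583 -0.2429  0.1408] y-range [-0.3895 -0.3511] n-pct [0.4802 0.4846 0.4898]
  grp n 119 mean [ 0.5384 -0.1616  0.1403] y-range [-0.3103 -0.2659] n-pct [0.4802 0.4849 0.4896]
  grp n 118 mean [ 0.5182 -0.0793  0.1391] y-range [-0.225  -0.1797] n-pct [0.4801 0.4844 0.4896]
rack n/e: from all
```

Fixed points: white centre ≈ (0.541, -0.165, 0.079), yaw 13.7°. Hook ≈ (0.544, 0.173, 0.140), outward yaw -105.1°. Sizes agree with what was given. The plan is to grip the tab across its thickness, turning -53° now and -119° with the carrier held.

```bash
python3 -m handwheel '[[0.012,-0.031,0.005,0,0,-0.0195],[0.024,-0.062,0.01,0,0,-0.039],[0.037,-0.093,0.015,0,0,-0.058],[0.05,-0.124,0.02,0,0,-0.078],[0.062,-0.155,0.025,0,0,-0.097],[0.074,-0.186,0.03,0,0,-0.116],[0.087,-0.217,0.035,0,0,-0.136],[0.099,-0.248,0.04,0,0,-0.155]]' 1
python3 -m handwheel '[[0.012,-0.031,0,0,0,-0.0195],[0.024,-0.062,0,0,0,-0.039],[0.037,-0.093,0,0,0,-0.058],[0.05,-0.124,0,0,0,-0.078],[0.062,-0.155,0,0,0,-0.097],[0.074,-0.186,0,0,0,-0.116],[0.087,-0.217,0,0,0,-0.136],[0.099,-0.248,0,0,0,-0.155]]'
python3 -m handwheel '[[0.012,-0.031,0,0,0,-0.0195],[0.024,-0.062,0,0,0,-0.039],[0.037,-0.093,0,0,0,-0.058],[0.05,-0.124,0,0,0,-0.078],[0.062,-0.155,0,0,0,-0.097],[0.074,-0.186,0,0,0,-0.116],[0.085,-0.215,0,0,0,-0.136],[0.097,-0.243,0,0,0,-0.154]]'
```

```text
time_s: 1.17
position: [0.345, 0.3253, 0.2599]
tcp_rot: [[-0.755, 0.656, 0.001], [0.656, 0.755, 0.0], [-0.0, 0.001, -1.0]]
force: [0.5, 0.3, -1.5]
opening: 0.997
grasp_force: 0.0
time_s: 1.83
position: [0.4441, 0.0771, 0.2598]
tcp_rot: [[-0.518, 0.855, 0.001], [0.855, 0.518, 0.0], [-0.001, 0.001, -1.0]]
force: [-0.6, 0.6, 0.4]
opening: 1.0
grasp_force: 0.0
time_s: 2.5
position: [0.5408, -0.1661, 0.2596]
tcp_rot: [[-0.234, 0.972, 0.0], [0.972, 0.234, -0.0], [-0.0, 0.0, -1.0]]
force: [-0.1, 0.2, 0.3]
opening: 0.998
grasp_force: 0.0
```

```bash
python3 -m handwheel '[[0,0,-0.018,0,0,0],[0,0,-0.036,0,0,0],[0,0,-0.054,0,0,0],[0,0,-0.072,0,0,0],[0,0,-0.088,0,0,0],[0,0,-0.1,0,0,0],[0,0,-0.11,0,0,0],[0,0,-0.115,0,0,0]]' 1
python3 -m handwheel '[[0,0,0,0,0,0],[0,0,0,0,0,0],[0,0,0,0,0,0],[0,0,0,0,0,0],[0,0,0,0,0,0],[0,0,0,0,0,0],[0,0,0,0,0,0],[0,0,0,0,0,0]]' -1
```

```text
time_s: 3.17
position: [0.54, -0.164, 0.1432]
tcp_rot: [[-0.237, 0.972, -0.002], [0.972, 0.237, 0.001], [0.001, -0.001, -1.0]]
force: [-0.4, 0.4, -1.1]
opening: 1.001
grasp_force: 0.0
time_s: 3.83
position: [0.5406, -0.1643, 0.1446]
tcp_rot: [[-0.237, 0.972, 0.0], [0.972, 0.237, -0.0], [-0.0, 0.0, -1.0]]
force: [-0.0, 0.7, -0.1]
opening: 0.479
grasp_force: 0.0
```

```bash
python3 - <<'E'
from h import *
s=bot.read_state();print(s["time_s"],s["position"],s["opening"]*87,s["grasp_force"],s["force"])
im,d=cams.capture("scene");cv2.imwrite("pics/s1.png",cv2.resize(im[180:400,120:320],None,fx=2.5,fy=2.5))
E
```

```text
3.8333 [ 0.54057346 -0.16428331  0.14464576] 41.715512905031424 0.0 [-0.01164933  0.6928768  -0.07931221]
```

View pics/s1.png

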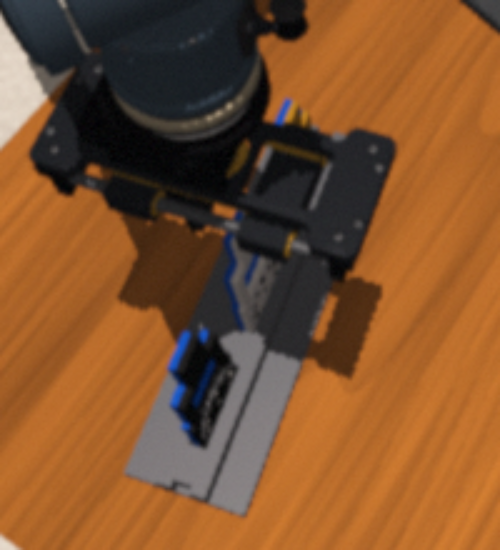

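The gripper is above the white carrier (crop ~ (245,270)), with black (200,385) and brass (300,110) standing clear; the fingers are still closing.

```bash
python3 -m handwheel '[[0,0,0,0,0,0],[0,0,0,0,0,0],[0,0,0,0,0,0],[0,0,0,0,0,0],[0,0,0,0,0,0],[0,0,0,0,0,0],[0,0,0,0,0,0],[0,0,0,0,0,0]]' -1
```

```text
time_s: 4.55
position: [0.5405, -0.1643, 0.1444]
tcp_rot: [[-0.237, 0.972, -0.0], [0.972, 0.237, 0.0], [0.0, -0.0, -1.0]]
force: [0.7, 0.2, 0.1]
opening: 0.102
grasp_force: 30.0
```

```bash
python3 -m handwheel '[[0,0,0.005,0,0,0],[0,0,0.015,0,0,0],[0,0,0.03,0,0,0],[0,0,0.055,0,0,0],[0,0,0.085,0,0,0],[0,0,0.115,0,0,0],[0,0,0.145,0,0,0],[0,0,0.16,0,0,0]]'
python3 -m handwheel '[[0,0.01,0,0,0,-0.03],[0,0.03,0,0,0,-0.075],[0,0.055,0,0,0,-0.12],[0,0.08,0,0,0,-0.165],[0,0.105,0,0,0,-0.21],[0,0.12,0,0,0,-0.255],[0,0.135,0,0,0,-0.3],[0,0.14,0,0,0,-0.345]]'
python3 -m handwheel '[[0,0.01,0,0,0,-0.04],[0,0.03,0,0,0,-0.085],[0,0.05,0,0,0,-0.13],[0,0.07,0,0,0,-0.175],[0,0.09,0,0,0,-0.22],[0,0.105,0,0,0,-0.265],[0,0.115,0,0,0,-0.31],[0,0.12,0,0,0,-0.345]]'
python3 -m handwheel '[[0,0,0,0,0,-0.05],[0,0,0,0,0,-0.1],[0,0,0,0,0,-0.15],[0,0,0,0,0,-0.2],[0,0,0,0,0,-0.25],[0,0,0,0,0,-0.3],[0,0,0,0,0,-0.33],[0,0,0,0,0,-0.345]]'
```

```text
time_s: 5.22
position: [0.542, -0.165, 0.3096]
tcp_rot: [[-0.237, 0.972, 0.007], [0.972, 0.237, -0.004], [-0.005, 0.006, -1.0]]
force: [0.9, -0.7, -0.2]
opening: 0.099
grasp_force: 30.0
time_s: 5.88
position: [0.54, -0.0219, 0.3054]
tcp_rot: [[0.438, 0.899, 0.001], [0.899, -0.438, 0.001], [0.001, 0.0, -1.0]]
force: [-0.2, -0.7, -1.5]
opening: 0.098
grasp_force: 30.0
time_s: 6.55
position: [0.5402, 0.0973, 0.3054]
tcp_rot: [[0.91, 0.414, 0.001], [0.414, -0.91, 0.001], [0.001, -0.0, -1.0]]
force: [-0.2, -0.5, -1.7]
opening: 0.102
grasp_force: 30.0
time_s: 7.22
position: [0.5404, 0.0958, 0.3054]
tcp_rot: [[0.966, -0.26, 0.001], [-0.26, -0.966, -0.0], [0.001, -0.0, -1.0]]
force: [-0.5, 0.6, -0.3]
opening: 0.104
grasp_force: 30.0
```

```bash
python3 - <<'E'
from h import *
s=bot.read_state();print(s["time_s"],s["position"],s["opening"]*87,s["grasp_force"],s["force"])
R=np.array(s["tcp_rot"]);print("y yaw",np.degrees(np.arctan2(R[1,1],R[0,1])),"goal shift",np.array([.528,.115])-s["position"][:2])
im,d=cams.capture("scene");cv2.imwrite("pics/s2.png",im);np.save("s2.npy",d)
E
```

```text
7.2167 [0.54035147 0.09576067 0.30537362] 9.048890271648665 29.997869431972504 [-0.45706438  0.6302598  -0.34126857]
y yaw -105.05525971235268 goal shift [-0.01235147  0.01923933]
```

View pics/s2.png

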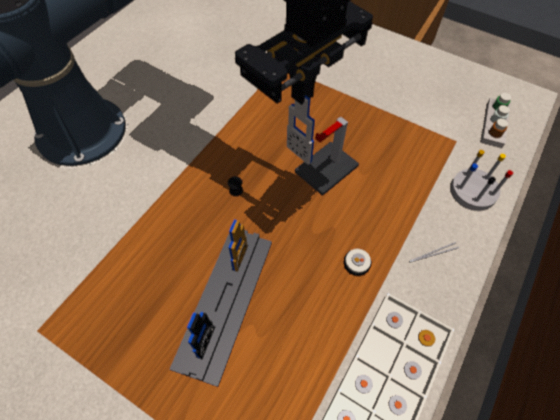

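The white carrier hangs from the gripper at about (302,135), slot at (303,118), with the white face away from the post; black and brass stay in the rack. I'll check its pose in the hand.

```bash
python3 - <<'E'
from h import *
d=np.load("s2.npy");v,u=np.nonzero(d>0);P=world("scene",d,u,v)
a=np.radians(-105.1);o=np.array([np.cos(a),np.sin(a)]);w=np.array([-o[1],o[0]]);c=np.array([.5404,.0958])
q=P[:,:2]-c;x=q@o;y=q@w;m=(abs(x)<.03)&(abs(y)<.04)&(P[:,2]>.15)&(P[:,2]<.275)
print(m.sum(),"x pct",np.percentile(x[m],[2,25,50,75,98]).round(4),"z",P[m,2].min().round(4))
for lo in np.arange(.165,.275,.012):
    k=m&(P[:,2]>=lo)&(P[:,2]<lo+.012)
    if k.sum()>5:print(lo.round(3),k.sum(),"y",np.percentile(y[k],[3,97]).round(4),"x",np.percentile(x[k],[50,97]).round(4))
h=np.array([.544,.173]);print("hook in tool frame x,y",(h-c)@o,(h-c)@w)
E
```

```text
1050 x pct [-0.0055  0.0019  0.0038  0.0045  0.0056] z 0.1683
0.165 70 y [-0.0236  0.0303] x [0.0035 0.0051]
0.177 104 y [-0.022   0.0303] x [0.0042 0.0056]
0.189 118 y [-0.0234  0.0304] x [0.0045 0.0055]
0.201 121 y [-0.0234  0.0304] x [0.0044 0.0057]
0.213 138 y [-0.024   0.0303] x [0.0042 0.0057]
0.225 165 y [-0.0216  0.0285] x [0.0012 0.005 ]
0.237 73 y [-0.0214  0.0273] x [0.003  0.0049]
0.249 64 y [-0.0203  0.0277] x [0.0035 0.0052]
0.261 131 y [-0.0208  0.0272] x [0.0039 0.0053]
0.273 66 y [-0.0223  0.026 ] x [0.0009 0.0048]
hook in tool frame x,y -0.07547230333498971 -0.01663524659604719
```

```bash
python3 -m handwheel '[[-0.003,0.001,-0.005,0,0,0],[-0.007,0.002,-0.015,0,0,0],[-0.012,0.003,-0.03,0,0,0],[-0.016,0.004,-0.05,0,0,0],[-0.019,0.005,-0.07,0,0,0],[-0.019,0.005,-0.088,0,0,0],[-0.019,0.005,-0.098,0,0,0],[-0.019,0.005,-0.102,0,0,0]]'
python3 -m handwheel '[[0,0,0,0,0,0],[0,0,0,0,0,0],[0.002,0.008,0,0,0,0],[0.004,0.016,0,0,0,0],[0.006,0.024,0,0,0,0],[0.008,0.031,0,0,0,0],[0.01,0.036,0,0,0,0],[0.01,0.038,0,0,0,0]]'
python3 - <<'E'
from h import *
for c in("scene","top"):
    im,d=cams.capture(c);np.save(c+"3.npy",d)
    b=im[60:220,220:420] if c=="scene" else im[130:290,100:300]
    cv2.imwrite(f"pics/{c}3.png",cv2.resize(b,None,fx=3,fy=3,interpolation=cv2.INTER_CUBIC))
E
```

```text
time_s: 7.93
position: [0.5202, 0.1008, 0.201]
tcp_rot: [[0.966, -0.257, -0.003], [-0.257, -0.966, 0.0], [-0.003, 0.001, -1.0]]
force: [0.7, 0.4, -1.3]
opening: 0.1
grasp_force: 30.0
time_s: 8.6
position: [0.5321, 0.14, 0.2026]
tcp_rot: [[0.967, -0.256, 0.001], [-0.256, -0.967, 0.0], [0.001, -0.0, -1.0]]
force: [-0.7, 0.9, -0.5]
opening: 0.102
grasp_force: 30.0
```

View pics/scene3.png

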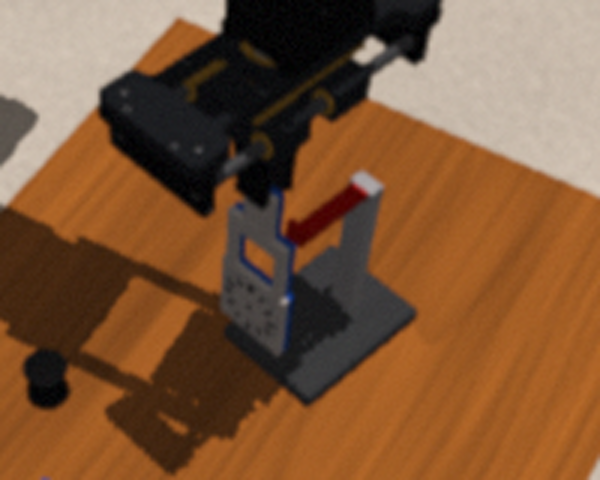

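The carrier stands just outside the tip: slot at crop (258,255), tip at crop (290,235). I'll measure the sideways fit in the same picture before entering.

```bash
python3 - <<'E'
from h import *
s=bot.read_state();print(s["position"])
a=np.radians(-105.1);o=np.array([np.cos(a),np.sin(a)]);w=np.array([-o[1],o[0]]);h=np.array([.544,.173])
im,_=cams.capture("scene")
d=np.load("scene3.npy");v,u=np.nonzero(d>0);P=world("scene",d,u,v);C=im[v,u].astype(int)
q=P[:,:2]-h;x=q@o;y=q@w;z=P[:,2]
print("tcp",(s["position"][:2]-h)@o,(s["position"][:2]-h)@w)
red=(C[:,2]>80)&(C[:,1]<50)&(C[:,0]<50)&(abs(y)<.03)&(x>-.08)&(x<.02)&(z>.125)&(z<.16)
print("red",red.sum(),"x",x[red].min(),x[red].max(),"top y",np.percentile(y[red&(z>.137)],[3,50,97]).round(4),np.percentile(z[red],[5,50,95]).round(4))
m=(x>.015)&(x<.06)&(abs(y)<.045)&(z>.03)&(z<.17)
print("carrier x",np.percentile(x[m],[5,50,95]).round(4),"zmin",np.percentile(z[m],1))
for lo,hi in((.07,.12),(.128,.152),(.155,.168)):
    k=m&(z>lo)&(z<hi);print(lo,np.percentile(y[k],[2,98]).round(4))
k=m&(y>-.006)&(y<.006);print("slot z hist",np.histogram(z[k],bins=np.arange(.1,.175,.004)))
E
```

```text
[0.53147364 0.13935463 0.20238377]
tcp 0.035746851852597274 -0.0033290843070119137
red 45 x -0.059017463482936024 0.004778456964099195 top y [-0.0059 -0.0038  0.0087] [0.1369 0.1392 0.1486]
carrier x [0.0303 0.0387 0.0404] zmin 0.0672559769897539
0.07 [-0.0271  0.0278]
0.128 [-0.0248  0.0252]
0.155 [-0.0243  0.0246]
slot z hist (array([ 6,  7,  7,  4,  8, 19, 11,  0,  0,  0,  0,  0,  0,  0,  1,  8,  7,
        3]), array([0.1  , 0.104, 0.108, 0.112, 0.116, 0.12 , 0.124, 0.128, 0.132,
       0.136, 0.14 , 0.144, 0.148, 0.152, 0.156, 0.16 , 0.164, 0.168,
       0.172]))
```

Centred to about 1 mm, and the slot spans z 0.125–0.160 around the tip. I'll enter, then lower about 20 mm.

```bash
python3 -m handwheel '[[0.002,0.008,0,0,0,0],[0.004,0.016,0,0,0,0],[0.007,0.025,0,0,0,0],[0.009,0.034,0,0,0,0],[0.012,0.043,0,0,0,0],[0.014,0.052,0,0,0,0],[0.016,0.059,0,0,0,0],[0.017,0.062,0,0,0,0]]'
python3 -m handwheel '[[0,0,0,0,0,0],[0,0,-0.003,0,0,0],[0,0,-0.006,0,0,0],[0,0,-0.009,0,0,0],[0,0,-0.012,0,0,0],[0,0,-0.015,0,0,0],[0,0,-0.017,0,0,0],[0,0,-0.017,0,0,0]]'
```

```text
time_s: 9.42
position: [0.5488, 0.2022, 0.2024]
tcp_rot: [[0.967, -0.256, 0.0], [-0.256, -0.967, 0.0], [0.0, -0.0, -1.0]]
force: [-0.0, -0.2, -0.8]
opening: 0.103
grasp_force: 30.0
time_s: 10.08
position: [0.5481, 0.2005, 0.1848]
tcp_rot: [[0.966, -0.258, -0.001], [-0.258, -0.966, -0.0], [-0.001, 0.001, -1.0]]
force: [0.5, 0.6, -0.6]
opening: 0.099
grasp_force: 30.0
```

Lowering in 1 mm steps until contact.

```bash
python3 -m handwheel '[[0,0,-0.0005,0,0,0],[0,0,-0.001,0,0,0],[0,0,-0.001,0,0,0],[0,0,-0.0015,0,0,0],[0,0,-0.002,0,0,0],[0,0,-0.002,0,0,0],[0,0,-0.002,0,0,0],[0,0,-0.002,0,0,0]]'
```

```text
time_s: 10.75
position: [0.5485, 0.2008, 0.1835]
tcp_rot: [[0.966, -0.257, 0.0], [-0.257, -0.966, 0.0], [0.0, -0.0, -1.0]]
force: [-0.3, 0.0, -0.7]
opening: 0.098
grasp_force: 30.0
```

```bash
python3 -m handwheel '[[0,0,-0.0005,0,0,0],[0,0,-0.001,0,0,0],[0,0,-0.0015,0,0,0],[0,0,-0.0015,0,0,0],[0,0,-0.0015,0,0,0],[0,0,-0.0015,0,0,0],[0,0,-0.0015,0,0,0],[0,0,-0.0015,0,0,0]]'
```

```text
time_s: 11.42
position: [0.5487, 0.2008, 0.1823]
tcp_rot: [[0.966, -0.257, 0.001], [-0.257, -0.966, 0.0], [0.001, -0.0, -1.0]]
force: [-1.3, 0.7, 5.0]
opening: 0.102
grasp_force: 30.0
```

Contact (5 N up). Release.

```bash
python3 -m handwheel '[[0,0,0,0,0,0],[0,0,0,0,0,0],[0,0,0,0,0,0],[0,0,0,0,0,0],[0,0,0,0,0,0],[0,0,0,0,0,0],[0,0,0,0,0,0],[0,0,0,0,0,0]]' 0
python3 - <<'E'
from h import *
im,d=cams.capture("scene");cv2.imwrite("pics/s4.png",cv2.resize(im[60:220,220:420],None,fx=3,fy=3,interpolation=cv2.INTER_CUBIC))
E
```

```text
time_s: 12.08
position: [0.5485, 0.2007, 0.1818]
tcp_rot: [[0.966, -0.257, -0.0], [-0.257, -0.966, -0.0], [-0.0, 0.0, -1.0]]
force: [0.5, -0.1, -0.1]
opening: 0.487
grasp_force: 0.0
```

View pics/s4.png

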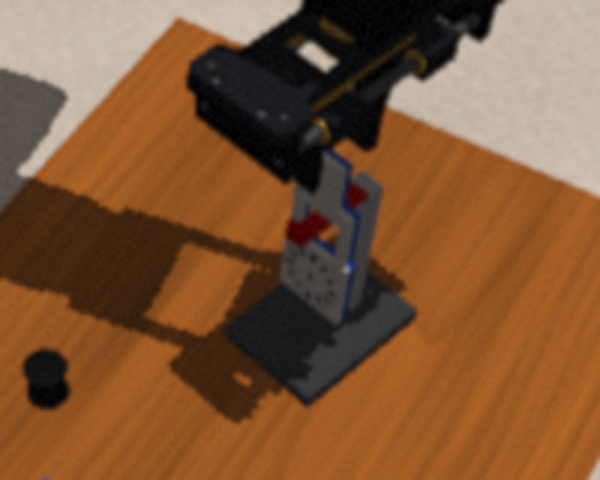

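The carrier hangs on the arm, which goes through its slot at crop (310,228), and the fingers are open. Raise and check.

```bash
python3 -m handwheel '[[0,0,0.005,0,0,0],[0,0,0.012,0,0,0],[0,0,0.025,0,0,0],[0,0,0.045,0,0,0],[0,0,0.065,0,0,0],[0,0,0.09,0,0,0],[0,0,0.115,0,0,0],[0,0,0.13,0,0,0]]'
python3 -m handwheel '[[-0.02,0,0,0,0,0],[-0.04,0,0,0,0,0],[-0.06,0,0,0,0,0],[-0.08,0,0,0,0,0],[-0.1,0,0,0,0,0],[-0.1,0,0,0,0,0],[-0.1,0,0,0,0,0],[-0.1,0,0,0,0,0]]'
python3 - <<'E'
from h import *
im,d=cams.capture("scene");cv2.imwrite("pics/s5.png",im)
v,u=np.nonzero(d>0);P=world("scene",d,u,v)
a=np.radians(-105.1);o=np.array([np.cos(a),np.sin(a)]);w=np.array([-o[1],o[0]]);h=np.array([.544,.173])
q=P[:,:2]-h;x=q@o;y=q@w;z=P[:,2]
m=(x>-.045)&(x<-.012)&(abs(y)<.045)&(z>.04)&(z<.21)
print(np.percentile(z[m],[1,99]))
for lo in np.arange(.045,.19,.02):
    k=m&(z>=lo)&(z<lo+.02)
    if k.sum()>5:print(lo.round(3),k.sum(),"x",np.percentile(x[k],[50,90]).round(4),"y",np.percentile(y[k],[3,97]).round(4))
E
```

```text
time_s: 12.8
position: [0.5497, 0.201, 0.3159]
tcp_rot: [[0.966, -0.257, 0.005], [-0.257, -0.966, 0.001], [0.005, -0.002, -1.0]]
force: [-1.0, -0.0, 0.7]
opening: 0.505
grasp_force: 0.0
time_s: 13.47
position: [0.4497, 0.2008, 0.3128]
tcp_rot: [[0.966, -0.257, 0.003], [-0.257, -0.966, 0.0], [0.003, -0.001, -1.0]]
force: [0.6, 0.3, -0.3]
opening: 0.503
grasp_force: 0.0
[0.04665211 0.18823582]
0.045 122 x [-0.0235 -0.0222] y [-0.0261  0.0275]
0.065 146 x [-0.0232 -0.0222] y [-0.0252  0.0272]
0.085 169 x [-0.0238 -0.0224] y [-0.0226  0.0277]
0.105 61 x [-0.025  -0.0232] y [-0.0245  0.0249]
0.125 136 x [-0.0238 -0.0159] y [-0.0238  0.0246]
0.145 158 x [-0.0245 -0.023 ] y [-0.0244  0.024 ]
0.165 101 x [-0.0241 -0.0227] y [-0.0113  0.0117]
0.185 61 x [-0.0285 -0.0241] y [-0.0117  0.0109]
```

View pics/s5.png

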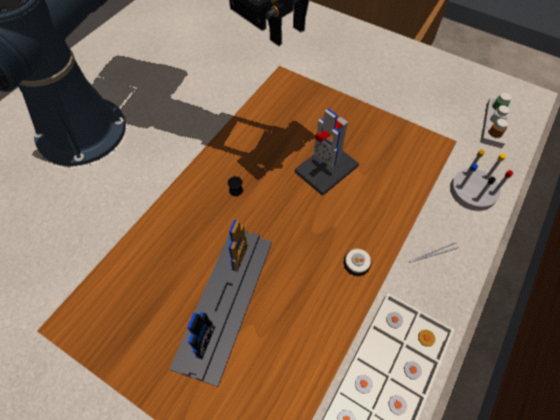

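The white carrier hangs upright and centred on the hook at (328,138), face outward. Black (200,333) and brass (237,245) are still in the rack, and the arm is clear.

```bash
python3 -c "
from rig import bot
print(bot.hand_in())"
```

```text
the job is handed in; nothing more can be done
None
```

The white-dial carrier hangs straight on the red hook with its white face outward, released. The black and brass dials still stand in the rack, and I handed the job in with the arm clear at about 13.5 s.

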